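# Pack the small jars away and tug-test both case lids

### The arm

A 6-joint arm with a two-finger parallel gripper is mounted at the origin on the work surface. World frame = base frame: x ahead of the robot, y to its left, z up, the work surface at z = 0. Lengths are in m, angles in rad, forces in N, time in s.
With the tool pointing down it reaches from about 0.3 to 0.775 m from the base axis. Payload 14.6 kg.
Tool frame: the origin (TCP) lies midway between the tips of the shut fingers; the grasp point (between the pads) lies 19 mm behind it; z points along the fingers, y is the line along which they close (so a half turn about z gives the same grasp; the last joint's range is limited). The gripper opens to 94 mm and grips with 3 to 60 N. Pads are 16 mm wide; open, the fingers measure 119 mm over their backs; the gripper's body (75 mm by 177 mm) begins 78 mm behind the grasp point.
Start: joints at [1.05, 0.3, 1.521, -0, 1.321, -0.067], TCP at [0.241, 0.494, 0.205] pointing down, gripper open.
Joint ranges: [-3.03, 3.03], [-0.79, 2.21], [0.23, 2.52], [-1.04, 4.18], [0, 3.07], [-2.55, 2.55]. Speed limits (rad/s): [2.22, 2.22, 2.57, 3.14, 3.14, 3.14].

### API

Orientations are given as [roll, pitch, yaw] about the fixed x, y, z axes, in that order (R = Rz(yaw) Ry(pitch) Rx(roll)).
In Python, from station import telemetry, optics, ctrl gives the robot as it stands.
- The arm moves only by the tool carry_out, never from a script. Its argument "plan" is a list that holds one entry, the list of rows, each a list of 7 numbers: the shift along the tool's x, y, z in mm, then the turn, a rotation vector about the tool's x, y, z in rad, then the finger opening in mm, from 0 to 94. A call has 1 to 20 rows; each row shifts and turns the commanded pose from where the row before left it, along the tool's axes as they then stand; what a row does not reach is not made up. A row lasts 1/12 s, in which the tool goes at most 41.7 mm and 7.16 degrees, less where a joint would pass 70% of its speed; a pose out of reach is approached as far as the arm can. A call with a gripper value outside its range is refused whole. The fingers move at their own pace and stop on an object; "squeeze" is the grip in N (left out, the last holds). Time passes only in rows, so rows that do not move let the fingers close. It gives the time, the measured TCP pose, the force, the opening and the grip force at its end, in the units of the state.
- telemetry.get_obs(): the state, without advancing time (a new reading comes with each control period).
- optics.camera(name): name is "side" or "top" or "wrist"; returns a dict with "pixels" (384x512x3 uint8, red, green, blue), "intrinsics" (3x3 intrinsics, pixels), "origin" and "rotation" of the camera in the world. Camera axes: x right, y down, z forward; pixel columns grow to the right and rows downward; lengths in m; the calibration is good to about 2 mm. A picture is of the moment at which its call begins. There is no depth.
- ctrl.hand_in(): hands the job in; it is judged then, once.
The state is a dict: "time_s": time; "qpos": joint angles; "joint_vel": joint speeds; "tau": joint torques, N m; "ee_pos": TCP position; "eef_rot": TCP orientation; "force": force on the tool from outside, world axes, zero at the start; "moment": the same for the moment, N m; "grip_width": finger opening in m; "grip_force": force on a finger pad.
Only numpy, scipy, OpenCV 4.12 (cv2) and the standard library are available. Lean on these libraries where they do the work, as an engineer would, in place of code of your own. Each camera call takes 0.05 s, during which the arm holds its last target. There are 200 camera calls.

### The job

Press the steel lid of every small glass jar fully home, stand the jars upright in the wide case, then shut that case and press its lid right down until it is caught and flush. After that check the catches: tug the wide case's knob upwards for a moment with the lid shut, then do the same with the slim case that already looks shut; press down any lid that gives and tug it again, and leave both lids shut and caught. Do not disturb the comb, the earplug case or the tall jar.

Things in the scene. Friction and masses are not known exactly. Their poses are not given: they have to be found in the camera images.
- wide_case: the wide case, lid standing open at the start: white melamine box fixed to the counter, 150 front to back, 260 wide, rim 68 high, walls and floor 5 thick; its origin is the centre of its underside, x points from its front to its hinge side, y to its left, z up. Its white lid, 6 thick, covers the whole top and is hinged along the far rim
- wide_hinge (a point): middle of the wide case's hinge line, on the far rim 68 above its underside, 72 behind its centre; the line runs along the case's y
- wide_knob (a point): centre of the steel ball knob on the wide case's lid: ball of diameter 20 on an 8 thick stem, its top 36 above the lid's top face; the point (ball centre) lies 26 above that face, 122 from the hinge line along the lid and 26 from the front edge. z points along the knob out of the lid, y along the hinge. With the lid fully shut the point lies 100 above the case's underside
- wide_lid: the wide case's lid with its knob; origin on the hinge line, x from front edge to hinge, z out of its top face. It stays at any angle it is left (about 2 N at the knob moves it when free). It starts standing open, 92 to 103 degrees up
- wide_catch: sprung steel roller of the wide case's catch, inside the front wall's middle. About 15 N down on the knob (20 is ample) snaps the lid past it; an uncaught lid stands 5 mm or more too high at the knob and lifts freely, a caught one has 1 to 2 mm of play there, then holds up to about 15 N upwards. A pull of 5 to 8 N kept up for half a second is a fair tug
- slim_case: the slim case, lid shut or almost shut at the start, empty: white melamine box fixed to the counter, 150 front to back, 110 wide, rim 50 high, walls and floor 5 thick; its origin is the centre of its underside, x points from its front to its hinge side, y to its left, z up. Its white lid, 6 thick, covers the whole top and is hinged along the far rim
- slim_hinge (a point): middle of the slim case's hinge line, on the far rim 50 above its underside, 72 behind its centre
- slim_knob (a point): centre of the steel ball knob on the slim case's lid: ball of diameter 20 on an 8 thick stem, its top 36 above the lid's top face; the point (ball centre) lies 26 above that face, 122 from the hinge line along the lid and 26 from the front edge. z points along the knob out of the lid, y along the hinge. With the lid fully shut the point lies 82 above the case's underside
- slim_lid: the slim case's lid with its knob; origin on the hinge line, x from front edge to hinge, z out of its top face. It stays at any angle it is left (about 2 N at the knob moves it when free). At the start it may be caught, or may only rest on the catch, 9 to 14 mm too high at the knob
- slim_catch: sprung steel roller of the slim case's catch, inside the front wall's middle. About 15 N down on the knob (20 is ample) snaps the lid past it; an uncaught lid stands 5 mm or more too high at the knob and lifts freely, a caught one has 1 to 2 mm of play there, then holds up to about 15 N upwards. A pull of 5 to 8 N kept up for half a second is a fair tug
- jar0_mid (a point): small round glass jar with a flat push-on steel lid, outside diameter 39, glass 36 tall; its lid (diameter 36, 8 thick) stands on top, so 44 tall in all with the lid home, 110 to 155 g. Absent (None) in some starts. Point on its axis 22 mm above its underside, z up the axis
- jar0_top (a point): centre of the top face of that jar's steel lid. 22 mm above the jar's middle point when the lid is fully home; at the start it stands 3 to 7 mm higher. The lid slides straight down under a push of about 5 N (10 to 15 N is a good firm push), stops dead when home and stays where it is left; tight enough that it never falls off
- jar1_mid (a point): small round glass jar with a flat push-on steel lid, outside diameter 39, glass 36 tall; its lid (diameter 36, 8 thick) stands on top, so 44 tall in all with the lid home, 110 to 155 g. Absent (None) in some starts. Point on its axis 22 mm above its underside, z up the axis
- jar1_top (a point): centre of the top face of that jar's steel lid. 22 mm above the jar's middle point when the lid is fully home; at the start it stands 3 to 7 mm higher. The lid slides straight down under a push of about 5 N (10 to 15 N is a good firm push), stops dead when home and stays where it is left; tight enough that it never falls off
- jar2_mid (a point): small round glass jar with a flat push-on steel lid, outside diameter 39, glass 36 tall; its lid (diameter 36, 8 thick) stands on top, so 44 tall in all with the lid home, 110 to 155 g. Absent (None) in some starts. Point on its axis 22 mm above its underside, z up the axis
- jar2_top (a point): centre of the top face of that jar's steel lid. 22 mm above the jar's middle point when the lid is fully home; at the start it stands 3 to 7 mm higher. The lid slides straight down under a push of about 5 N (10 to 15 N is a good firm push), stops dead when home and stays where it is left; tight enough that it never falls off
- jar3_mid (a point): small round glass jar with a flat push-on steel lid, outside diameter 39, glass 36 tall; its lid (diameter 36, 8 thick) stands on top, so 44 tall in all with the lid home, 110 to 155 g. Absent (None) in some starts. Point on its axis 22 mm above its underside, z up the axis
- jar3_top (a point): centre of the top face of that jar's steel lid. 22 mm above the jar's middle point when the lid is fully home; at the start it stands 3 to 7 mm higher. The lid slides straight down under a push of about 5 N (10 to 15 N is a good firm push), stops dead when home and stays where it is left; tight enough that it never falls off
- jar4_mid (a point): small round glass jar with a flat push-on steel lid, outside diameter 39, glass 36 tall; its lid (diameter 36, 8 thick) stands on top, so 44 tall in all with the lid home, 110 to 155 g. Absent (None) in some starts. Point on its axis 22 mm above its underside, z up the axis
- jar4_top (a point): centre of the top face of that jar's steel lid. 22 mm above the jar's middle point when the lid is fully home; at the start it stands 3 to 7 mm higher. The lid slides straight down under a push of about 5 N (10 to 15 N is a good firm push), stops dead when home and stays where it is left; tight enough that it never falls off
- comb: bystander: steel comb 130 long, 35 wide, 4 thick, lying flat, origin under its spine's centre
- plugs: bystander: grey silicone earplug case 50 by 70, 25 high, origin under its centre
- tall_jar: bystander: tall closed glass jar, diameter 64, 100 high, far behind the middle, origin under its centre
There are look-alikes about, which are no part of the job. What is shaped like the part that bears jar3_mid but green, red or yellow is not meant.

How it is judged:
On the way, in this order (a step that is already met when the one before it is completed fails the run):
1. every jar stands in the wide case with its lid home, and the wide case's lid is shut and caught, pressed right down so that its catch is not under load (z of jar0_top in the frame of jar0_mid below 0.0238 m and z of jar1_top in the frame of jar1_mid below 0.0238 m and z of jar2_top in the frame of jar2_mid below 0.0238 m and z of jar3_top in the frame of jar3_mid below 0.0238 m and z of jar4_top in the frame of jar4_mid below 0.0238 m and x of jar0_mid in the frame of wide_case between -0.062 and 0.062 m and y of jar0_mid in the frame of wide_case between -0.12 and 0.12 m and z of each of jar0_mid, jar1_mid, jar2_mid, jar3_mid, jar4_mid in the frame of wide_case below 0.035 m and angle between each of jar0_mid, jar1_mid, jar2_mid, jar3_mid, jar4_mid's own z axis and vertical below 0.2 rad and x of jar1_mid in the frame of wide_case between -0.062 and 0.062 m and y of jar1_mid in the frame of wide_case between -0.12 and 0.12 m and x of jar2_mid in the frame of wide_case between -0.062 and 0.062 m and y of jar2_mid in the frame of wide_case between -0.12 and 0.12 m and x of jar3_mid in the frame of wide_case between -0.062 and 0.062 m and y of jar3_mid in the frame of wide_case between -0.12 and 0.12 m and x of jar4_mid in the frame of wide_case between -0.062 and 0.062 m and y of jar4_mid in the frame of wide_case between -0.12 and 0.12 m and z of wide_knob in the frame of wide_case below 0.1035 m and contact force between wide_catch and wide_lid below 2.5 N), for 0.2 s.
2. the wide case's caught lid is tugged: its catch is loaded by more than 3 N by the fingers pulling the lid, and holds (z of wide_knob in the frame of wide_case below 0.1035 m and contact force between wide_catch and wide_lid above 3 N and contact force between the fingers and wide_lid above 1 N), for 0.2 s.
3. the slim case's caught lid is tugged in the same way and holds (z of slim_knob in the frame of slim_case below 0.0855 m and contact force between slim_catch and slim_lid above 3 N and contact force between the fingers and slim_lid above 1 N), for 0.2 s.
At the end, for the whole second after the job is handed in: Every jar present stands upright (within 0.2 rad) in the wide case with its lid home (within 1.8 mm); both case lids are shut and caught (knob within 3.5 mm of its fully shut height) and still (z of jar0_top in the frame of jar0_mid below 0.0238 m and z of jar1_top in the frame of jar1_mid below 0.0238 m and z of jar2_top in the frame of jar2_mid below 0.0238 m and z of jar3_top in the frame of jar3_mid below 0.0238 m and z of jar4_top in the frame of jar4_mid below 0.0238 m and x of jar0_mid in the frame of wide_case between -0.062 and 0.062 m and y of jar0_mid in the frame of wide_case between -0.12 and 0.12 m and z of each of jar0_mid, jar1_mid, jar2_mid, jar3_mid, jar4_mid in the frame of wide_case below 0.035 m and angle between each of jar0_mid, jar1_mid, jar2_mid, jar3_mid, jar4_mid's own z axis and vertical below 0.2 rad and x of jar1_mid in the frame of wide_case between -0.062 and 0.062 m and y of jar1_mid in the frame of wide_case between -0.12 and 0.12 m and x of jar2_mid in the frame of wide_case between -0.062 and 0.062 m and y of jar2_mid in the frame of wide_case between -0.12 and 0.12 m and x of jar3_mid in the frame of wide_case between -0.062 and 0.062 m and y of jar3_mid in the frame of wide_case between -0.12 and 0.12 m and x of jar4_mid in the frame of wide_case between -0.062 and 0.062 m and y of jar4_mid in the frame of wide_case between -0.12 and 0.12 m and z of wide_knob in the frame of wide_case below 0.1035 m and z of slim_knob in the frame of slim_case below 0.0855 m and linear speed of each of wide_lid, slim_lid below 0.01 m/s); the robot touches nothing.
It fails at once if the comb is moved by more than 20 mm (distance of comb from where it was at the start of the episode above 0.02 m).
It fails at once if the earplug case is moved by more than 20 mm (distance of plugs from where it was at the start of the episode above 0.02 m).
It fails at once if the tall jar is moved by more than 20 mm (distance of tall_jar from where it was at the start of the episode above 0.02 m).
Of jar0, jar1, jar2, jar3, jar4 only 3 to 5 are there at a start; the rules pass over those that are not, and their reading is None.
At some moment in a run one of jar0, jar1, jar2, jar3, jar4 may be knocked a few centimetres aside while the robot is not near it.
It also fails if it takes over 210 s, if anything falls off the work surface, if the arm or the gripper's body presses on something with over 40 N, if the wrist force passes 120 N, or if a joint passes its speed limit or range.

## Working session

There is one attempt and no reset: what is moved stays moved. The work goes in short steps, Python scripts to look and compute and a tool call to move; the robot and the scene stay as the last step left them, time stands still between calls to the robot, and variables do not carry over. Pictures are saved under pics/ and viewed, at most 14 in all, crops included, and the job is handed in when it is done.

Besides the shell and the picture viewer there is one more tool, called after "Call:" in YAML: its name, and indented under it one key for each argument. carry_out: Moves the arm, as the interface text tells. Its arguments: {"type":"object","properties":{"plan":{"type":"array","items":{"type":"array","items":{"type":"array","items":{"type":"number"}}}},"squeeze":{"type":"number"}},"required":["plan"]}

```bash
mkdir -p pics; ls
python3 - <<'E'
from station import telemetry, optics
import cv2,numpy as np
o=telemetry.get_obs()
for k in o: print(k,np.round(o[k],4))
for n in ["top","side"]:
    c=optics.camera(n); np.savez(f"pics/{n}0.npz",**c)
    cv2.imwrite(f"pics/{n}0.png",cv2.resize(c["pixels"][:,:,::-1],(800,600),interpolation=cv2.INTER_CUBIC))
    print(n,np.round(c["intrinsics"],1).tolist(),np.round(c["origin"],3),np.round(c["rotation"],3).tolist())
E
```

```text
pics
time_s 0.0
qpos [ 1.0504  0.3004  1.5216 -0.      1.3207 -0.0666]
joint_vel [-0.0007 -0.0004 -0.0001 -0.0007  0.0018  0.0009]
tau [-1.30000e-03 -5.31808e+01 -3.52734e+01  7.07000e-02  2.43000e-02
 -1.00000e-04]
ee_pos [0.241  0.4941 0.2049]
eef_rot [-3.1405e+00 -1.0000e-04  2.6878e+00]
force [-0.5311  0.1019 -0.7673]
moment [-0.0255  0.0212 -0.0193]
grip_force 0.0
grip_width 0.0942
top [[445.4, 0.0, 262.6], [0.0, 445.4, 197.0], [0.0, 0.0, 1.0]] [ 0.305 -0.003  1.478] [-2.947, -0.02, -1.557]
side [[476.4, 0.0, 257.2], [0.0, 476.4, 197.1], [0.0, 0.0, 1.0]] [0.458 1.024 1.273] [-2.413, -0.011, -2.994]
```

View pics/top0.png

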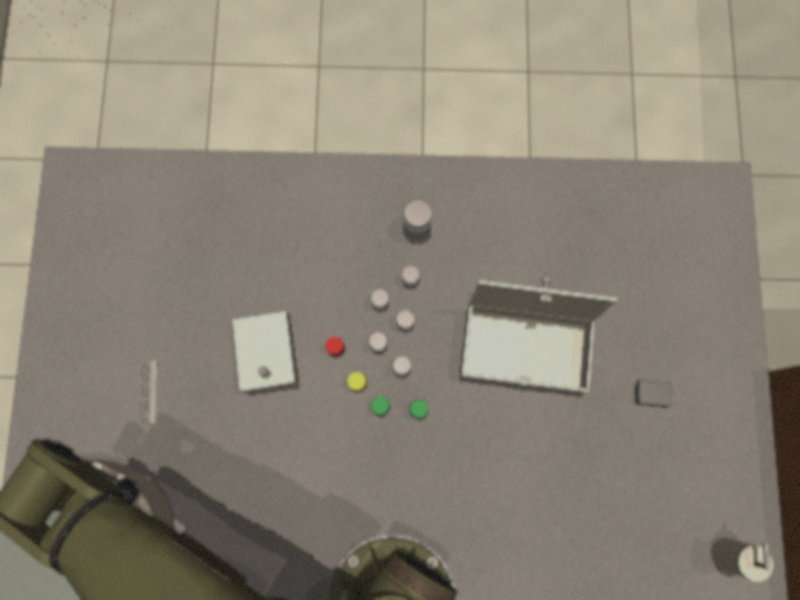

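View pics/side0.png

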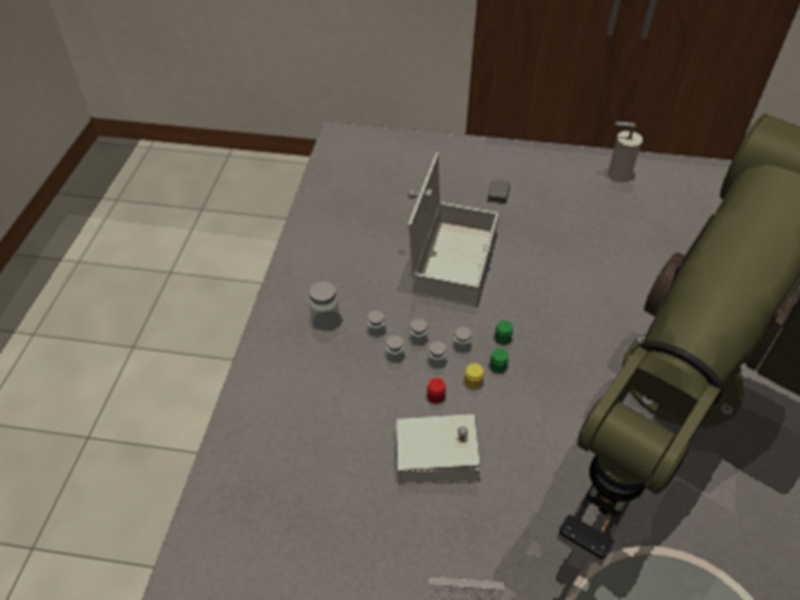

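```bash
cat > h.py <<'E'
import numpy as np, cv2
from scipy.spatial.transform import Rotation as R
from station import telemetry, optics
def Rm(c): 
    r=np.asarray(c["rotation"]); return r if r.shape==(3,3) else R.from_euler("xyz",r).as_matrix()
def ray(c,u,v):
    d=Rm(c)@np.linalg.solve(c["intrinsics"],[u,v,1.]); return np.asarray(c["origin"]),d
def onz(c,u,v,z):
    o,d=ray(c,u,v); return o+d*(z-o[2])/d[2]
def proj(c,p):
    q=c["intrinsics"]@(Rm(c).T@(np.asarray(p)-c["origin"])); return q[:2]/q[2]
def blobs(c,box,thr,amin,amax):
    x0,y0,x1,y1=box; im=c["pixels"][y0:y1,x0:x1].astype(int)
    m=((im.min(2)>thr)).astype(np.uint8)
    n,l,s,ce=cv2.connectedComponentsWithStats(m)
    return [(ce[i]+[x0,y0],s[i,4]) for i in range(1,n) if amin<=s[i,4]<=amax]
def move(p,yaw=None):
    """needed tool-frame shift (mm) to world TCP p, from the measured pose, and turn about tool z to reach yaw"""
    o=telemetry.get_obs(); r=R.from_euler("xyz",o["eef_rot"])
    d=r.inv().apply(np.asarray(p)-o["ee_pos"])*1000
    t=r.inv()*R.from_euler("xyz",[np.pi,0,yaw]) if yaw is not None else None
    return d.round(1), None if t is None else t.as_rotvec().round(3)
E
python3 - <<'E'
from h import *
c=dict(np.load("pics/top0.npz")); s=dict(np.load("pics/side0.npz"))
for thr in (150,):
  for b,a in blobs(c,(225,160,285,250),thr,30,250): print(b.round(1),a,onz(c,*b,.048).round(4))
for n,u,v in [("red",335,346),("yel",357,381),("gr",380,405),("gr",419,408)]: print(n,onz(c,u*.64,v*.64,.04).round(3))
print(proj(c,[0,0,0])/.64)
a=cv2.resize(c["pixels"][165:275,140:400],None,fx=3,fy=3,interpolation=cv2.INTER_CUBIC)
b=cv2.resize(s["pixels"][95:325,230:340],None,fx=2.5,fy=2.5,interpolation=cv2.INTER_CUBIC)[:600]
cv2.imwrite("pics/crop1.png",a[:,:,::-1])
E
```

```text
[262.5 175.1] 56 [ 0.6616 -0.0263  0.048 ]
[242.7 189.9] 63 [0.6104 0.0378 0.048 ]
[259.1 203.6] 68 [ 0.5657 -0.0168  0.048 ]
[241.5 217.6] 74 [0.5186 0.0397 0.048 ]
[256.8 233.1] 73 [ 0.469  -0.0106  0.048 ]
red [0.506 0.128 0.04 ]
yel [0.434 0.08  0.04 ]
gr [0.385 0.031 0.04 ]
gr [ 0.381 -0.049  0.04 ]
[391.91542819 600.80967834]
```

View pics/crop1.png

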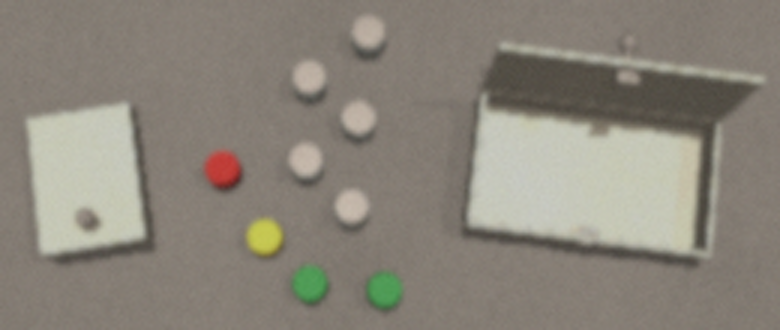

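The crop shows five grey steel-lidded jars (368,33), (309,77), (358,118), (305,161), (352,207). The look-alikes are red (223,170), yellow (265,237) and green (310,284), (384,290). The wide case's front rim runs (466,232) to (711,254), the slim case's knob is at (86,217), and the open lid's knob is at (629,42). I choose the five grey jars.

Run:
```python
from h import *
c=dict(np.load("pics/top0.npz"))
g=lambda u,v,z: onz(c,140+(u-1)/3,165+(v-1)/3,z).round(4)
for n,u,v,z in [("FL",466,232,.068),("FR",711,254,.068),("BL",482,97,.068),("BR",718,122,.068),
 ("sFL",41,254,.056),("sFR",147,241,.056),("sBL",26,118,.056),("sBR",130,102,.056),("sknob",86,216,.085)]: print(n,g(u,v,z))
# first jar target: above nearest jar
print(move([.469,-.0106,.12],np.pi/2+0))
```

```text
FL [ 0.4404 -0.1321  0.068 ]
FR [ 0.4212 -0.3915  0.068 ]
BL [ 0.5861 -0.1495  0.068 ]
BR [ 0.5632 -0.4042  0.068 ]
sFL [0.4114 0.316  0.056 ]
sFR [0.4268 0.2051 0.056 ]
sBL [0.5568 0.341  0.056 ]
sBR [0.5763 0.2303 0.056 ]
sknob [0.4493 0.2653 0.085 ]
(array([-426.2, -353.6,   85.3]), array([-1.000e-03,  1.000e-03,  1.117e+00]))
```

Call:
carry_out:
  plan:
    - [[0, 0, 15, 0, 0, 0.094, 0], [0, 0, 15, 0, 0, 0.094, 0], [0, 0, 15, 0, 0, 0.094, 0], [0, 0, 15, 0, 0, 0.09, 0], [-17.9, -32.3, 0, 0, 0, 0, 0], [-17.9, -32.3, 0, 0, 0, 0, 0], [-17.9, -32.3, 0, 0, 0, 0, 0], [-17.9, -32.3, 0, 0, 0, 0, 0], [-17.9, -32.3, 0, 0, 0, 0, 0], [-17.9, -32.3, 0, 0, 0, 0, 0], [-17.9, -32.3, 0, 0, 0, 0, 0], [-17.9, -32.3, 0, 0, 0, 0, 0], [-17.9, -32.3, 0, 0, 0, 0, 0], [-17.9, -32.3, 0, 0, 0, 0, 0], [-17.9, -32.3, 0, 0, 0, 0, 0], [-17.9, -32.3, 0, 0, 0, 0, 0], [-17.9, -32.3, 0, 0, 0, 0, 0], [-17.9, -32.3, 0, 0, 0, 0, 0], [-17.9, -32.3, 0, 0, 0, 0, 0], [0, 0, 0, 0, 0, 0, 0]]

```text
time_s: 1.77
ee_pos: [0.127, 0.0329, 0.1383]
eef_rot: [-3.112, -0.008, 2.307]
force: [-0.1, 0.2, 0.8]
grip_width: 0.0008
grip_force: 0.0
```

Run:
```python
from h import *
c=optics.camera("wrist"); np.savez("pics/w1.npz",**c)
cv2.imwrite("pics/w1.png",c["pixels"][:,:,::-1])
print(np.round(c["origin"],3),np.round(c["rotation"],3))
t=optics.camera("top")
for b,a in blobs(t,(225,160,285,250),150,30,250): print(b.round(1),a,onz(t,*b,.048).round(4))
print(move([.469,-.0106,.06],3.06))
```

```text
[0.086 0.086 0.318] [2.908 0.029 0.735]
[262.4 175.2] 52 [ 0.6615 -0.0261  0.048 ]
[242.6 190. ] 61 [0.6102 0.0382 0.048 ]
[259.  203.7] 64 [ 0.5654 -0.0165  0.048 ]
[241.4 217.7] 71 [0.5184 0.0399 0.048 ]
[256.8 233.1] 72 [ 0.469  -0.0108  0.048 ]
(array([-265.3,  224.2,   69.5]), array([-0.025, -0.019, -0.749]))
```

View pics/w1.png

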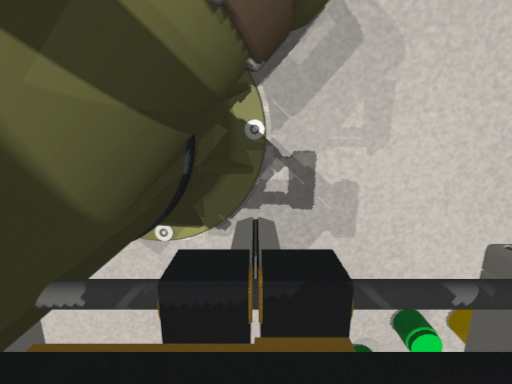

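Turning about tool z goes the other way to what I assumed; the tool is folded near the base, with nothing touched. Correcting.

Call:
carry_out:
  plan:
    - [[-26.5, 22.4, 0, 0, 0, 0, 0], [-26.5, 22.4, 0, 0, 0, 0, 0], [-26.5, 22.4, 0, 0, 0, 0, 0], [-26.5, 22.4, 0, 0, 0, 0, 0], [-26.5, 22.4, 0, 0, 0, 0, 0], [-26.5, 22.4, 0, 0, 0, 0, 0], [-26.5, 22.4, 0, 0, 0, 0, 0], [-26.5, 22.4, 0, 0, 0, 0, 0], [-26.5, 22.4, 0, 0, 0, 0, 0], [-26.5, 22.4, 0, 0, 0, 0, 0], [0, 0, 3, -0.0036, -0.0027, -0.107, 0], [0, 0, 3, -0.0036, -0.0027, -0.107, 0], [0, 0, 3, -0.0036, -0.0027, -0.107, 0], [0, 0, 3, -0.0036, -0.0027, -0.107, 0], [0, 0, 3, -0.0036, -0.0027, -0.107, 0], [0, 0, 3, -0.0036, -0.0027, -0.107, 0], [0, 0, 3, -0.0036, -0.0027, -0.107, 0], [0, 0, 0, 0, 0, 0, 0]]

```text
time_s: 3.37
ee_pos: [0.466, -0.0038, 0.1081]
eef_rot: [3.141, -0.001, 3.074]
force: [0.7, 0.2, 0.4]
grip_width: 0.0006
grip_force: 0.0
```

Run:
```python
from h import *
c=optics.camera("wrist"); np.savez("pics/w2.npz",**c)
cv2.imwrite("pics/w2.png",c["pixels"][:,:,::-1])
print(np.round(c["origin"],3),np.round(c["rotation"],3))
print(move([.469,-.0106,.05],3.06))
for p in [[.469,-.0106,.048],[.5186,.0397,.048],[.5657,-.0168,.048]]: print(proj(c,p))
```

```text
[0.398 0.    0.287] [ 2.901e+00 -1.000e-03  1.502e+00]
(array([-3.4, -6.1, 58.4]), array([ 0.   , -0.001,  0.007]))
[248.13109675 208.07483877]
[305.79320801 255.36295906]
[249.15651278 303.2245931 ]
```

View pics/w2.png

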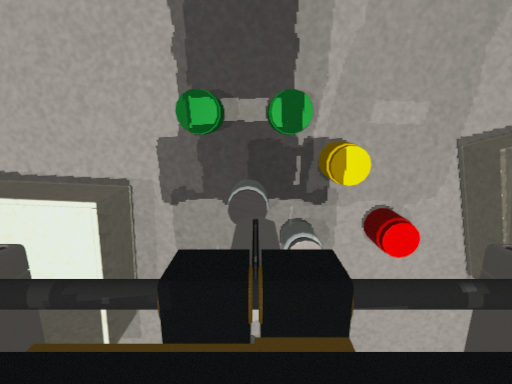

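The wrist view shows the first steel lid at about (246,206), matching its projected position (248,208). Pressing it.

Call:
carry_out:
  plan:
    - [[-3.4, -6.1, 20, 0, 0, 0, 0], [0, 0, 20, 0, 0, 0, 0], [0, 0, 14, 0, 0, 0, 0], [0, 0, 2, 0, 0, 0, 0], [0, 0, 2, 0, 0, 0, 0], [0, 0, 2, 0, 0, 0, 0], [0, 0, 1.5, 0, 0, 0, 0], [0, 0, 1, 0, 0, 0, 0], [0, 0, 1, 0, 0, 0, 0], [0, 0, 0.5, 0, 0, 0, 0], [0, 0, 0.5, 0, 0, 0, 0]]

```text
time_s: 4.33
ee_pos: [0.4697, -0.0138, 0.0448]
eef_rot: [3.141, 0.001, 3.065]
force: [0.5, 2.0, 5.9]
grip_width: 0.0003
grip_force: 2.4
```

Call:
carry_out:
  plan:
    - [[0, 0, 0.6, 0, 0, 0, 0], [0, 0, 0.6, 0, 0, 0, 0], [0, 0, 0.6, 0, 0, 0, 0], [0, 0, 0, 0, 0, 0, 0]]

```text
time_s: 4.67
ee_pos: [0.4701, -0.0137, 0.044]
eef_rot: [3.141, 0.002, 3.065]
force: [-4.2, 5.1, 23.3]
grip_width: 0.0008
grip_force: 11.2
```

Call:
carry_out:
  plan:
    - [[0, 0, -12, 0, 0, 0, 0], [0, 0, -13, 0, 0, 0, 60], [-1, 3, 0, 0, 0, 0, 60], [0, 0, 0, 0, 0, 0, 60], [0, 0, 0, 0, 0, 0, 60], [0, 0, 0, 0, 0, 0, 60], [0, 0, 20, 0, 0, 0, 60], [0, 0, 20, 0, 0, 0, 60], [0, 0, 20, 0, 0, 0, 60], [0, 0, 0, 0, 0, 0, 30], [0, 0, 0, 0, 0, 0, 30], [0, 0, 0, 0, 0, 0, 30], [0, 0, 0, 0, 0, 0, 30], [0, 0, 0, 0, 0, 0, 30]]
  squeeze: 20

```text
time_s: 5.83
ee_pos: [0.4709, -0.0109, 0.0084]
eef_rot: [3.141, 0.001, 3.065]
force: [-0.4, -0.9, -1.0]
grip_width: 0.0387
grip_force: 20.0
```

Call:
carry_out:
  plan:
    - [[0, 0, -34, 0, 0, 0, 30], [0, 0, -34, 0, 0, 0, 30], [0, 0, -34, 0, 0, 0, 30], [-7.2, -33.8, 0, 0, 0, 0, 30], [-7.2, -33.8, 0, 0, 0, 0, 30], [-7.2, -33.8, 0, 0, 0, 0, 30], [-7.2, -33.8, 0, 0, 0, 0, 30], [-7.2, -33.8, 0, 0, 0, 0, 30], [-7.2, -33.8, 0, 0, 0, 0, 30], [-7.2, -33.8, 0, 0, 0, 0, 30], [-7.2, -33.8, 0, 0, 0, 0, 30], [-7.2, -33.8, 0, 0, 0, 0, 30], [-7.2, -33.8, 0, 0, 0, 0, 30], [0, 0, 0, 0, 0, 0, 30]]

```text
time_s: 7.0
ee_pos: [0.5159, -0.3585, 0.1098]
eef_rot: [-3.14, 0.001, 3.061]
force: [0.4, 1.0, -1.4]
grip_width: 0.0387
grip_force: 20.0
```

Run:
```python
from h import *
c=optics.camera("wrist"); np.savez("pics/w3.npz",**c)
cv2.imwrite("pics/w3.png",c["pixels"][:,:,::-1])
print(move([.5171,-.3537,.0134],3.06))
C=np.array([.505,-.2675]);M=np.array([[.9968,.08],[-.08,.9968]])
for q in [(-75,130),(-75,-130),(75,130),(75,-130)]: print(q,proj(c,[*(C+M@np.array(q)/1000),.068]).round())
```

```text
(array([-1. ,  2.3, 96.1]), array([-0.   ,  0.   ,  0.002]))
(-75, 130) [550.  91.]
(-75, -130) [202.  91.]
(75, 130) [507. 272.]
(75, -130) [210. 272.]
```

View pics/w3.png

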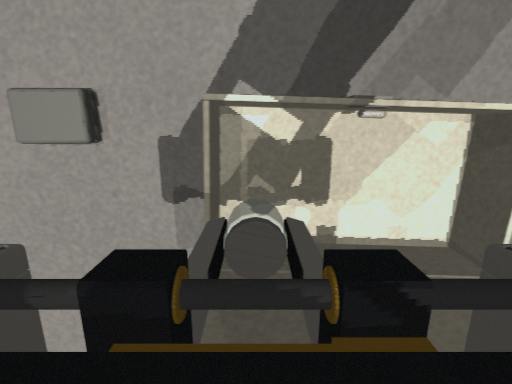

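The view shows the jar held squarely, with the case's front rim from (204,96) to (512,106) and the catch at (372,114). The case's yaw is a bit more negative than assumed.

Run:
```python
from h import *
c=dict(np.load("pics/w3.npz"))
a=onz(c,204,96,.068); b=onz(c,508,106,.068); k=onz(c,372,111,.066)
print(a,b,k); v=(b-a)[:2]; yaw=np.arctan2(-v[0],v[1]); print("yaw",yaw)
x=np.array([np.cos(yaw),np.sin(yaw)]); y=np.array([-np.sin(yaw),np.cos(yaw)])
C=a[:2]+x*.075+y*.130; print("C",C)
for n,(p,q) in dict(C=(18,-85),B=(18,0),A=(18,85),E=(-32,-45),D=(-32,45)).items(): print(n,(C+x*p/1e3+y*q/1e3).round(4))
print("knob shut",C-x*.05, "hinge",C+x*.072)
print(move([*(C+x*.018-y*.085),.0134],np.pi+yaw))
```

```text
[ 0.4234873  -0.38989051  0.068     ] [ 0.44928016 -0.16168135  0.068     ] [ 0.44454481 -0.26325419  0.066     ]
yaw -0.11254526618701317
C [ 0.51261283 -0.26913605]
C [ 0.521  -0.3556]
B [ 0.5305 -0.2712]
A [ 0.54   -0.1867]
E [ 0.4758 -0.3103]
D [ 0.4859 -0.2208]
knob shut [ 0.46292916 -0.26352066] hinge [ 0.58415732 -0.27722221]
(array([-5. ,  0.7, 96.1]), array([-0.   ,  0.   ,  0.033]))
```

Call:
carry_out:
  plan:
    - [[-4, 7.7, 0, 0, 0, 0.033, 30], [0, 0, 30, 0, 0, 0, 30], [0, 0, 30, 0, 0, 0, 30], [0, 0, 22, 0, 0, 0, 30], [0, 0, 8, 0, 0, 0, 30], [0, 0, 4, 0, 0, 0, 30], [0, 0, 1.5, 0, 0, 0, 30], [0, 0, 0, 0, 0, 0, 30]]

```text
time_s: 7.72
ee_pos: [0.5215, -0.3462, 0.0153]
eef_rot: [-3.141, 0.002, 3.032]
force: [0.1, -0.6, -0.6]
grip_width: 0.0381
grip_force: 20.0
```

Call:
carry_out:
  plan:
    - [[0, 0, 1.5, 0, 0, 0, 30], [0, 0, 0, 0, 0, 0, 48], [0, 0, 0, 0, 0, 0, 48], [0, 0, 0, 0, 0, 0, 48], [0, 0, -10, 0, 0, 0, 48], [0, 0, -30, 0, 0, 0, 48], [0, 0, -30, 0, 0, 0, 48], [0, 0, -30, 0, 0, 0, 48], [4.2, 34.8, 0, 0, 0, 0, 0], [4.2, 34.8, 0, 0, 0, 0, 0], [4.2, 34.8, 0, 0, 0, 0, 0], [4.2, 34.8, 0, 0, 0, 0, 0], [4.2, 34.8, 0, 0, 0, 0, 0], [4.2, 34.8, 0, 0, 0, 0, 0], [4.2, 34.8, 0, 0, 0, 0, 0], [4.2, 34.8, 0, 0, 0, 0, 0], [4.2, 34.8, 0, 0, 0, 0, 0], [4.2, 34.8, 0, 0, 0, 0, 0], [4.2, 34.8, 0, 0, 0, 0, 0], [0, 0, 0, 0, 0, 0, 0]]

```text
time_s: 9.38
ee_pos: [0.5167, 0.0441, 0.1136]
eef_rot: [3.141, 0.001, 3.036]
force: [-0.1, 0.7, 0.3]
grip_width: 0.0004
grip_force: 0.0
```

```bash
cat > j.py <<'E'
from h import *
import sys
t=optics.camera("top")
for b,a in blobs(t,(225,160,285,250),150,25,250): print(b.round(1),a,onz(t,*b,.048).round(4))
o=telemetry.get_obs(); print(o["ee_pos"].round(4) if hasattr(o["ee_pos"],"round") else o["ee_pos"])
print(move(eval(sys.argv[1]),3.03))
cv2.imwrite(f"pics/t{int(o['time_s'])}.png",cv2.resize(t["pixels"][165:275,140:400],None,fx=3,fy=3,interpolation=cv2.INTER_CUBIC)[:,:,::-1])
E
python3 j.py "[.5184,.0399,.05]"
```

```text
[262.4 174.9] 70 [ 0.6624 -0.0262  0.048 ]
[0.5169 0.0419 0.1135]
(array([-1.6, -1.9, 63.5]), array([0.   , 0.001, 0.006]))
```

Call:
carry_out:
  plan:
    - [[-1.6, -1.9, 30, 0, 0, 0, 0], [0, 0, 25, 0, 0, 0, 0], [0, 0, 2.5, 0, 0, 0, 0], [0, 0, 2, 0, 0, 0, 0], [0, 0, 2, 0, 0, 0, 0], [0, 0, 2, 0, 0, 0, 0], [0, 0, 2, 0, 0, 0, 0], [0, 0, 2, 0, 0, 0, 0], [0, 0, 2, 0, 0, 0, 0], [0, 0, 1, 0, 0, 0, 0], [0, 0, 1, 0, 0, 0, 0], [0, 0, 0, 0, 0, 0, 0]]

```text
time_s: 10.43
ee_pos: [0.5196, 0.0372, 0.0439]
eef_rot: [3.141, 0.004, 3.032]
force: [-10.2, -3.9, 32.5]
grip_width: 0.0007
grip_force: 16.5
```

Call:
carry_out:
  plan:
    - [[0, 0, -12, 0, 0, 0, 0], [0, 0, -13, 0, 0, 0, 60], [0, 2, 0, 0, 0, 0, 60], [0, 0, 0, 0, 0, 0, 60], [0, 0, 0, 0, 0, 0, 60], [0, 0, 0, 0, 0, 0, 60], [0, 0, 20, 0, 0, 0, 60], [0, 0, 20, 0, 0, 0, 60], [0, 0, 21, 0, 0, 0, 60], [0, 0, 0, 0, 0, 0, 30], [0, 0, 0, 0, 0, 0, 30], [0, 0, 0, 0, 0, 0, 30], [0, 0, 0, 0, 0, 0, 30], [0, 0, 0, 0, 0, 0, 30]]

```text
time_s: 11.6
ee_pos: [0.5189, 0.0395, 0.0059]
eef_rot: [3.141, 0.001, 3.032]
force: [-0.1, -0.3, -0.9]
grip_width: 0.0382
grip_force: 20.0
```

```bash
cat > s.py <<'E'
from h import *
import sys
yaw=-.112; x=np.array([np.cos(yaw),np.sin(yaw)]); y=np.array([-x[1],x[0]]); C=np.array([.511,-.269])
p,q,z=map(float,sys.argv[1:])
print(telemetry.get_obs()["ee_pos"],move([*(C+x*p/1e3+y*q/1e3),z/1e3],np.pi+yaw))
E
python3 s.py 18 0 15
```

```text
[0.518851   0.03946575 0.00589655] (array([ -44. , -307.5,   -9.2]), array([0.   , 0.001, 0.002]))
```

Call:
carry_out:
  plan:
    - [[0, 0, -34, 0, 0, 0, 30], [0, 0, -33, 0, 0, 0, 30], [0, 0, -33, 0, 0, 0, 30], [-4.9, -34.2, 0, 0, 0, 0, 30], [-4.9, -34.2, 0, 0, 0, 0, 30], [-4.9, -34.2, 0, 0, 0, 0, 30], [-4.9, -34.2, 0, 0, 0, 0, 30], [-4.9, -34.2, 0, 0, 0, 0, 30], [-4.9, -34.2, 0, 0, 0, 0, 30], [-4.9, -34.2, 0, 0, 0, 0, 30], [-4.9, -34.2, 0, 0, 0, 0, 30], [-4.9, -34.2, 0, 0, 0, 0, 30], [0, 0, 0, 0, 0, 0, 30], [0, 0, 30, 0, 0, 0, 30], [0, 0, 30, 0, 0, 0, 30], [0, 0, 20, 0, 0, 0, 30], [0, 0, 8, 0, 0, 0, 30], [0, 0, 5, 0, 0, 0, 30], [0, 0, 1.5, 0, 0, 0, 30], [0, 0, 0, 0, 0, 0, 30]]

```text
time_s: 13.27
ee_pos: [0.5292, -0.2715, 0.0116]
eef_rot: [-3.141, 0.001, 3.032]
force: [-0.2, -0.4, -1.3]
grip_width: 0.0387
grip_force: 20.0
```

Call:
carry_out:
  plan:
    - [[0, 0, 0.5, 0, 0, 0, 48], [0, 0, 0, 0, 0, 0, 48], [0, 0, 0, 0, 0, 0, 48], [0, 0, -10, 0, 0, 0, 48], [0, 0, -30, 0, 0, 0, 48], [0, 0, -30, 0, 0, 0, 48], [0, 0, -30, 0, 0, 0, 48], [0, 32, 0, 0, 0, 0, 0], [0, 32, 0, 0, 0, 0, 0], [0, 32, 0, 0, 0, 0, 0], [0, 32, 0, 0, 0, 0, 0], [0, 32, 0, 0, 0, 0, 0], [0, 32, 0, 0, 0, 0, 0], [0, 32, 0, 0, 0, 0, 0], [-8, 32, 0, 0, 0, 0, 0], [0, 0, 0, 0, 0, 0, 0]]

```text
time_s: 14.6
ee_pos: [0.5658, -0.0133, 0.1114]
eef_rot: [3.141, 0.002, 3.035]
force: [0.4, -0.4, 0.8]
grip_width: 0.0005
grip_force: 0.0
```

```bash
python3 j.py "[.5655,-.0167,.05]"
python3 - <<'E'
from h import *
c=optics.camera("wrist"); cv2.imwrite("pics/w4.png",c["pixels"][:,:,::-1])
print(proj(c,[.5655,-.0167,.047]))
E
```

```text
[ 0.5652 -0.0155  0.1111]
(array([-0.3, -1.2, 61.1]), array([0.   , 0.001, 0.005]))
[254.17068447 203.35345496]
```

View pics/w4.png

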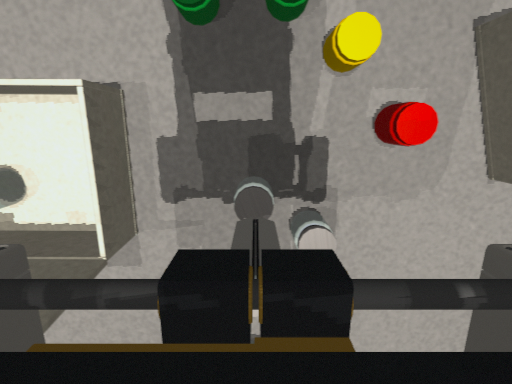

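The third lid is at (254,204), as predicted, and one jar shows upright in the case at (8,186). Pressing.

Call:
carry_out:
  plan:
    - [[0, -1.2, 30, 0, 0, 0, 0], [0, 0, 23, 0, 0, 0, 0], [0, 0, 2, 0, 0, 0, 0], [0, 0, 2, 0, 0, 0, 0], [0, 0, 2, 0, 0, 0, 0], [0, 0, 2, 0, 0, 0, 0], [0, 0, 2, 0, 0, 0, 0], [0, 0, 2, 0, 0, 0, 0], [0, 0, 2, 0, 0, 0, 0], [0, 0, 1, 0, 0, 0, 0], [0, 0, 0.7, 0, 0, 0, 0], [0, 0, 0, 0, 0, 0, 0]]

```text
time_s: 15.7
ee_pos: [0.5656, -0.0193, 0.044]
eef_rot: [-3.141, 0.003, 3.032]
force: [-6.3, -2.9, 26.7]
grip_width: 0.0007
grip_force: 13.4
```

Call:
carry_out:
  plan:
    - [[0, 0, -12, 0, 0, 0, 0], [0, 0, -13, 0, 0, 0, 60], [0, 2, 0, 0, 0, 0, 60], [0, 0, 0, 0, 0, 0, 60], [0, 0, 0, 0, 0, 0, 60], [0, 0, 0, 0, 0, 0, 60], [0, 0, 20, 0, 0, 0, 60], [0, 0, 20, 0, 0, 0, 60], [0, 0, 21, 0, 0, 0, 60], [0, 0, 0, 0, 0, 0, 30], [0, 0, 0, 0, 0, 0, 30], [0, 0, 0, 0, 0, 0, 30], [0, 0, 0, 0, 0, 0, 30], [0, 0, 0, 0, 0, 0, 30]]

```text
time_s: 16.87
ee_pos: [0.5651, -0.017, 0.0063]
eef_rot: [3.141, 0.001, 3.032]
force: [0.2, 1.1, -1.1]
grip_width: 0.0384
grip_force: 20.0
```

```bash
python3 s.py 18 78 15
```

```text
[ 0.56507465 -0.01697234  0.00626247] (array([   8. , -178.5,   -8.8]), array([0.   , 0.001, 0.002]))
```

Call:
carry_out:
  plan:
    - [[0, 0, -34, 0, 0, 0, 30], [0, 0, -33, 0, 0, 0, 30], [0, 0, -33, 0, 0, 0, 30], [8, 0, 0, 0, 0, 0, 30], [0, -30, 0, 0, 0, 0, 30], [0, -30, 0, 0, 0, 0, 30], [0, -30, 0, 0, 0, 0, 30], [0, -30, 0, 0, 0, 0, 30], [0, -30, 0, 0, 0, 0, 30], [0, -28.5, 0, 0, 0, 0, 30], [0, 0, 0, 0, 0, 0, 30], [0, 0, 30, 0, 0, 0, 30], [0, 0, 30, 0, 0, 0, 30], [0, 0, 20, 0, 0, 0, 30], [0, 0, 8, 0, 0, 0, 30], [0, 0, 5, 0, 0, 0, 30], [0, 0, 2, 0, 0, 0, 30], [0, 0, 0, 0, 0, 0, 30]]

```text
time_s: 18.37
ee_pos: [0.5378, -0.1936, 0.0113]
eef_rot: [-3.141, 0.001, 3.032]
force: [-0.2, -0.5, 0.1]
grip_width: 0.0385
grip_force: 20.0
```

```bash
python3 j.py "[.4870,.1,.05]"
```

```text
[262.3 174.9] 74 [ 0.6624 -0.0258  0.048 ]
[242.6 189.8] 79 [0.6107 0.0383 0.048 ]
[ 0.5379 -0.1937  0.0116]
(array([ 82.6, 286.3, -38.7]), array([-0.   ,  0.002,  0.002]))
```

Call:
carry_out:
  plan:
    - [[0, 0, 0, 0, 0, 0, 48], [0, 0, 0, 0, 0, 0, 48], [0, 0, 0, 0, 0, 0, 48], [0, 0, -10, 0, 0, 0, 48], [0, 0, -30, 0, 0, 0, 48], [0, 0, -30, 0, 0, 0, 48], [0, 0, -30, 0, 0, 0, 48], [0, 34, 0, 0, 0, 0, 0], [0, 34, 0, 0, 0, 0, 0], [0, 34, 0, 0, 0, 0, 0], [0, 34, 0, 0, 0, 0, 0], [-15.6, 34, 0, 0, 0, 0, 0], [-15.6, 34, 0, 0, 0, 0, 0], [-15.6, 34, 0, 0, 0, 0, 0], [0, 0, 0, 0, 0, 0, 0]]

```text
time_s: 19.67
ee_pos: [0.6117, 0.0429, 0.1113]
eef_rot: [3.14, 0.002, 3.036]
force: [-0.4, -1.2, -0.5]
grip_width: 0.0009
grip_force: 0.0
```

```bash
python3 j.py "[.6106,.0382,.05]"
```

```text
[0.6106 0.0405 0.111 ]
(array([-0.2, -2.4, 61. ]), array([0.   , 0.001, 0.005]))
```

Call:
carry_out:
  plan:
    - [[0, -1, 30, 0, 0, 0, 0], [0, 0, 23, 0, 0, 0, 0], [0, 0, 2, 0, 0, 0, 0], [0, 0, 2, 0, 0, 0, 0], [0, 0, 2, 0, 0, 0, 0], [0, 0, 2, 0, 0, 0, 0], [0, 0, 2, 0, 0, 0, 0], [0, 0, 2, 0, 0, 0, 0], [0, 0, 2, 0, 0, 0, 0], [0, 0, 1, 0, 0, 0, 0], [0, 0, 0.7, 0, 0, 0, 0], [0, 0, 0, 0, 0, 0, 0]]

```text
time_s: 20.72
ee_pos: [0.6107, 0.0367, 0.0441]
eef_rot: [3.141, 0.003, 3.032]
force: [-5.9, -2.9, 22.0]
grip_width: 0.0005
grip_force: 10.8
```

Call:
carry_out:
  plan:
    - [[0, 0, -12, 0, 0, 0, 0], [0, 0, -13, 0, 0, 0, 60], [0, 1, 0, 0, 0, 0, 60], [0, 0, 0, 0, 0, 0, 60], [0, 0, 0, 0, 0, 0, 60], [0, 0, 0, 0, 0, 0, 60], [0, 0, 20, 0, 0, 0, 60], [0, 0, 20, 0, 0, 0, 60], [0, 0, 21, 0, 0, 0, 60], [0, 0, 0, 0, 0, 0, 30], [0, 0, 0, 0, 0, 0, 30], [0, 0, 0, 0, 0, 0, 30], [0, 0, 0, 0, 0, 0, 30], [0, 0, 0, 0, 0, 0, 30]]

```text
time_s: 21.88
ee_pos: [0.6102, 0.0379, 0.0067]
eef_rot: [3.141, 0.001, 3.032]
force: [-0.1, -0.0, -1.2]
grip_width: 0.0382
grip_force: 20.0
```

```bash
python3 s.py -32 -39 15
```

```text
[0.61018471 0.03792725 0.00669464] (array([  97.1, -354.9,   -8.5]), array([0.   , 0.001, 0.002]))
```

Call:
carry_out:
  plan:
    - [[0, 0, -34, 0, 0, 0, 30], [0, 0, -33, 0, 0, 0, 30], [0, 0, -33, 0, 0, 0, 30], [32.4, -14, 0, 0, 0, 0, 30], [32.4, -14, 0, 0, 0, 0, 30], [32.3, -14, 0, 0, 0, 0, 30], [0, -34.8, 0, 0, 0, 0, 30], [0, -34.8, 0, 0, 0, 0, 30], [0, -34.8, 0, 0, 0, 0, 30], [0, -34.8, 0, 0, 0, 0, 30], [0, -34.8, 0, 0, 0, 0, 30], [0, -34.8, 0, 0, 0, 0, 30], [0, -34.8, 0, 0, 0, 0, 30], [0, -34.8, 0, 0, 0, 0, 30], [0, -34.5, 0, 0, 0, 0, 30], [0, 0, 0, 0, 0, 0, 30], [0, 0, 30, 0, 0, 0, 30], [0, 0, 20, 0, 0, 0, 30], [0, 0, 0, 0, 0, 0, 30]]

```text
time_s: 23.47
ee_pos: [0.4728, -0.3031, 0.0525]
eef_rot: [3.139, -0.005, 3.031]
force: [-0.1, 0.3, -1.5]
grip_width: 0.0387
grip_force: 20.0
```

```bash
python3 s.py -32 -39 11.7
```

```text
[ 0.47277235 -0.30307703  0.05247622] (array([-2.4, -1. , 40.8]), array([ 0.003, -0.005,  0.002]))
```

Call:
carry_out:
  plan:
    - [[-2.4, -1, 25, 0, 0, 0, 30], [0, 0, 11, 0, 0, 0, 30], [0, 0, 5, 0, 0, 0, 30], [0, 0, 0.5, 0, 0, 0, 30], [0, 0, 0, 0, 0, 0, 48], [0, 0, 0, 0, 0, 0, 48], [0, 0, 0, 0, 0, 0, 48], [0, 0, -10, 0, 0, 0, 48], [0, 0, -30, 0, 0, 0, 48], [0, 0, -30, 0, 0, 0, 48], [0, 0, -30, 0, 0, 0, 48], [0, 33, 0, 0, 0, 0, 0], [0, 33, 0, 0, 0, 0, 0], [0, 33, 0, 0, 0, 0, 0], [0, 33, 0, 0, 0, 0, 0], [0, 33, 0, 0, 0, 0, 0], [0, 33, 0, 0, 0, 0, 0], [0, 33, 0, 0, 0, 0, 0], [0, 33, 0, 0, 0, 0, 0], [0, 33, 0, 0, 0, 0, 0]]

```text
time_s: 25.13
ee_pos: [0.5094, -0.0087, 0.1156]
eef_rot: [3.141, 0.002, 3.032]
force: [0.2, -0.3, 0.1]
grip_width: 0.0004
grip_force: 0.0
```

```bash
python3 j.py "[.662,-.0258,.05]"
```

```text
[262.4 175. ] 67 [ 0.6622 -0.0263  0.048 ]
[ 0.5097 -0.0043  0.1155]
(array([-153.6,   -5.1,   65.8]), array([0.001, 0.002, 0.004]))
```

Run:
```python
import glob,os,shutil
print(sorted(glob.glob("pics/t*.png")))
```

```text
['pics/t14.png', 'pics/t18.png', 'pics/t19.png', 'pics/t25.png', 'pics/t9.png', 'pics/top0.png']
```

Call:
carry_out:
  plan:
    - [[-30.7, -1, 0, 0, 0, 0, 0], [-30.7, -1, 0, 0, 0, 0, 0], [-30.7, -1, 0, 0, 0, 0, 0], [-30.7, -1, 0, 0, 0, 0, 0], [-30.7, -1, 0, 0, 0, 0, 0], [0, 0, 0, 0, 0, 0, 0], [0, 0, 30, 0, 0, 0, 0], [0, 0, 27, 0, 0, 0, 0], [0, 0, 2, 0, 0, 0, 0], [0, 0, 2, 0, 0, 0, 0], [0, 0, 2, 0, 0, 0, 0], [0, 0, 2, 0, 0, 0, 0], [0, 0, 2, 0, 0, 0, 0], [0, 0, 2, 0, 0, 0, 0], [0, 0, 1.5, 0, 0, 0, 0], [0, 0, 1, 0, 0, 0, 0], [0, 0, 1, 0, 0, 0, 0], [0, 0, 0, 0, 0, 0, 0]]

```text
time_s: 26.68
ee_pos: [0.6622, -0.0322, 0.0441]
eef_rot: [3.142, 0.003, 3.032]
force: [-3.5, 0.4, 19.0]
grip_width: 0.0005
grip_force: 9.3
```

Call:
carry_out:
  plan:
    - [[0, 0, -12, 0, 0, 0, 0], [0, 0, -13, 0, 0, 0, 60], [0, 6, 0, 0, 0, 0, 60], [0, 0, 0, 0, 0, 0, 60], [0, 0, 0, 0, 0, 0, 60], [0, 0, 0, 0, 0, 0, 60], [0, 0, 20, 0, 0, 0, 60], [0, 0, 20, 0, 0, 0, 60], [0, 0, 21, 0, 0, 0, 60], [0, 0, 0, 0, 0, 0, 30], [0, 0, 0, 0, 0, 0, 30], [0, 0, 0, 0, 0, 0, 30], [0, 0, 0, 0, 0, 0, 30], [0, 0, 0, 0, 0, 0, 30]]

```text
time_s: 27.85
ee_pos: [0.6622, -0.0261, 0.0066]
eef_rot: [3.141, 0.001, 3.032]
force: [0.0, 0.0, -0.9]
grip_width: 0.0384
grip_force: 20.0
```

```bash
python3 s.py -32 39 15
```

```text
[ 0.66218618 -0.02608068  0.00659064] (array([ 155.6, -218.9,   -8.6]), array([0.   , 0.001, 0.002]))
```

Call:
carry_out:
  plan:
    - [[0, 0, -34, 0, 0, 0, 30], [0, 0, -33, 0, 0, 0, 30], [0, 0, -33, 0, 0, 0, 30], [31.1, 0, 0, 0, 0, 0, 30], [31.1, 0, 0, 0, 0, 0, 30], [31.1, 0, 0, 0, 0, 0, 30], [31.1, 0, 0, 0, 0, 0, 30], [31.2, 0, 0, 0, 0, 0, 30], [0, -31.3, 0, 0, 0, 0, 30], [0, -31.3, 0, 0, 0, 0, 30], [0, -31.3, 0, 0, 0, 0, 30], [0, -31.3, 0, 0, 0, 0, 30], [0, -31.3, 0, 0, 0, 0, 30], [0, -31.3, 0, 0, 0, 0, 30], [0, -31.2, 0, 0, 0, 0, 30], [0, 0, 0, 0, 0, 0, 30], [0, 0, 30, 0, 0, 0, 30], [0, 0, 20, 0, 0, 0, 30], [0, 0, 0, 0, 0, 0, 30]]

```text
time_s: 29.43
ee_pos: [0.4816, -0.2257, 0.0526]
eef_rot: [3.139, -0.005, 3.032]
force: [0.2, 0.1, -2.4]
grip_width: 0.0386
grip_force: 20.0
```

```bash
python3 s.py -32 39 11.6
```

```text
[ 0.48155951 -0.22565568  0.05263801] (array([-2.3, -0.9, 41. ]), array([ 0.002, -0.005,  0.002]))
```

Call:
carry_out:
  plan:
    - [[-2.3, -0.9, 25, 0, 0, 0, 30], [0, 0, 11, 0, 0, 0, 30], [0, 0, 5, 0, 0, 0, 30], [0, 0, 0.5, 0, 0, 0, 30], [0, 0, 0, 0, 0, 0, 48], [0, 0, 0, 0, 0, 0, 48], [0, 0, 0, 0, 0, 0, 48], [0, 0, -10, 0, 0, 0, 48], [0, 0, -30, 0, 0, 0, 48], [0, 0, -30, 0, 0, 0, 48], [0, 0, -30, 0, 0, 0, 48], [20, 25, -10, 0, 0, 0, 20], [20, 25, -10, 0, 0, 0, 20], [20, 25, -10, 0, 0, 0, 20], [20, 25, -10, 0, 0, 0, 20], [20, 25, -10, 0, 0, 0, 20], [20, 25, -10, 0, 0, 0, 20], [0, 25, -10, 0, 0, 0, 20], [0, 25, -10, 0, 0, 0, 20], [0, 0, 0, 0, 0, 0, 20]]

```text
time_s: 31.1
ee_pos: [0.3887, -0.0133, 0.1971]
eef_rot: [3.141, 0.005, 3.034]
force: [0.1, -0.4, -0.4]
grip_width: 0.02
grip_force: 0.0
```

Run:
```python
from h import *
t=optics.camera("top"); s=optics.camera("side"); np.savez("pics/t2.npz",**t); np.savez("pics/s2.npz",**s)
a=cv2.resize(t["pixels"][165:265,280:410],(780,600),interpolation=cv2.INTER_CUBIC)[:, :480]
b=cv2.resize(s["pixels"][95:215,245:330],(320,452),interpolation=cv2.INTER_CUBIC)
im=np.zeros((600,800,3),np.uint8); im[:,:480]=a; im[:452,480:]=b
cv2.imwrite("pics/c2.png",im[:,:,::-1])
```

```text
(no output)
```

View pics/c2.png

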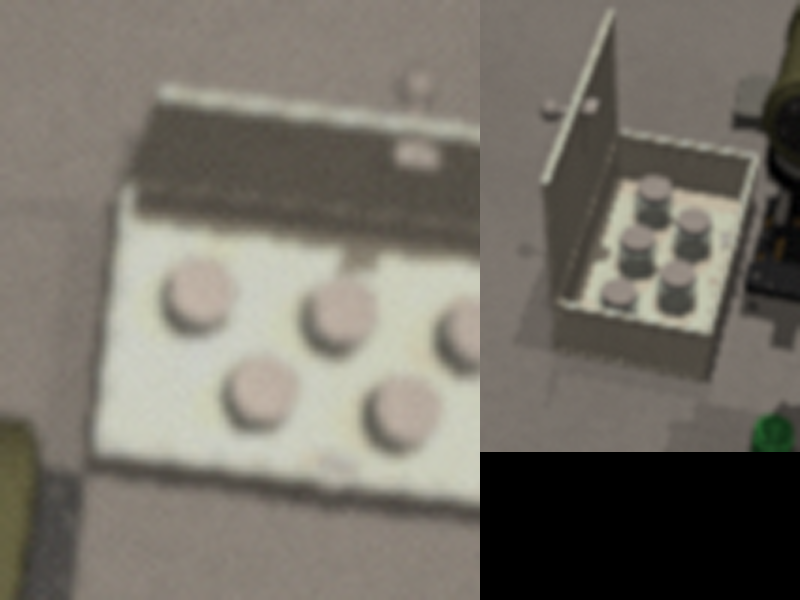

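All five jars stand upright in the case with lids down: top crop (198,295), (340,315), (470,335), (262,393), (402,412). The lid's knob is at (420,80) in the top crop and (552,110) in the side crop.

Run:
```python
from h import *
t=dict(np.load("pics/t2.npz")); s=dict(np.load("pics/s2.npz"))
o1,d1=ray(t,280+419/6,165+82/6); o2,d2=ray(s,245+72/3.765,95+110/3.767)
k=np.linalg.lstsq(np.c_[d1,-d2],o2-o1,rcond=None)[0]; a=o1+k[0]*d1; b=o2+k[1]*d2
p=(a+b)/2; print("knob",p.round(4),"gap",np.linalg.norm(a-b))
yaw=-.112; x=np.array([np.cos(yaw),np.sin(yaw)]); y=np.array([-x[1],x[0]]); C=np.array([.511,-.269])
q=np.array([(p[:2]-C)@x,(p[:2]-C)@y,p[2]]); print("case",q.round(4))
for th in range(90,106,3):
    T=np.radians(th); print(th,(72-122*np.cos(T)+32*np.sin(T)).round(),(68+122*np.sin(T)+32*np.cos(T)).round())
print(onz(t,418*.64,215*.64,.1))
w=C+x*.145+y*.036; print(w,move([*w,.24],np.pi+yaw))
r=.120; prev=None
for th in np.linspace(100,6,17):
    T=np.radians(th); P=np.array([72-120*np.cos(T)+6*np.sin(T)+8,68+120*np.sin(T)+6*np.cos(T)])
    if prev is not None: print(round(th),P.round(1),(-(P-prev)).round(1))
    else: print(th,P)
    prev=P
```

```text
knob [ 0.6184 -0.2854  0.186 ] gap 0.005509521880457056
case [ 0.1085 -0.0043  0.186 ]
90 104.0 190.0
93 110.0 188.0
96 117.0 186.0
99 123.0 183.0
102 129.0 181.0
105 134.0 178.0
[ 0.77414564 -0.0401433   0.1       ]
[ 0.65911509 -0.24943162] (array([-294.6, -203.3,  -44.4]), array([0.   , 0.002, 0.004]))
100.0 [106.74662784 185.1350413 ]
94 [ 94.6 187.3] [12.1 -2.1]
88 [ 82.3 188.1] [12.3 -0.9]
82 [ 70.  187.7] [12.3  0.4]
76 [ 57.8 186.1] [12.2  1.6]
71 [ 45.9 183.2] [12.   2.9]
65 [ 34.2 179.1] [11.6  4.1]
59 [ 23.1 173.8] [11.1  5.3]
53 [ 12.6 167.4] [10.5  6.4]
47 [  2.7 160. ] [9.8 7.4]
41 [ -6.3 151.6] [9.  8.4]
35 [-14.4 142.4] [8.1 9.3]
30 [-21.5 132.3] [ 7.1 10.1]
24 [-27.5 121.6] [ 6.  10.7]
18 [-32.5 110.3] [ 4.9 11.3]
12 [-36.2  98.6] [ 3.7 11.7]
6 [-38.7  86.5] [ 2.5 12.1]
```

Call:
carry_out:
  plan:
    - [[0, 0, -22, 0, 0, 0, 0], [0, 0, -22, 0, 0, 0, 0], [-29.5, 0, 0, 0, 0, 0, 0], [-29.5, 0, 0, 0, 0, 0, 0], [-29.5, 0, 0, 0, 0, 0, 0], [-29.5, 0, 0, 0, 0, 0, 0], [-29.5, 0, 0, 0, 0, 0, 0], [-29.5, 0, 0, 0, 0, 0, 0], [-29.5, 0, 0, 0, 0, 0, 0], [-29.5, 0, 0, 0, 0, 0, 0], [-29.5, 0, 0, 0, 0, 0, 0], [-29.5, 0, 0, 0, 0, 0, 0], [0, -29, 0, 0, 0, 0, 0], [0, -29, 0, 0, 0, 0, 0], [0, -29, 0, 0, 0, 0, 0], [0, -29, 0, 0, 0, 0, 0], [0, -29, 0, 0, 0, 0, 0], [0, -29, 0, 0, 0, 0, 0], [0, -29, 0, 0, 0, 0, 0], [0, 0, 0, 0, 0, 0, 0]]

```text
time_s: 32.87
ee_pos: [0.657, -0.2566, 0.2371]
eef_rot: [-3.141, -0.002, 3.026]
force: [-0.4, 0.0, -0.5]
grip_width: 0.0007
grip_force: 0.0
```

```bash
python3 s.py 135 36 187
python3 - <<'E'
from h import *
c=optics.camera("wrist"); cv2.imwrite("pics/w5.png",c["pixels"][:,:,::-1])
E
```

```text
[ 0.65697415 -0.2566127   0.23706135] (array([ 8.6,  7.4, 50.1]), array([-0.   , -0.002, -0.003]))
```

View pics/w5.png

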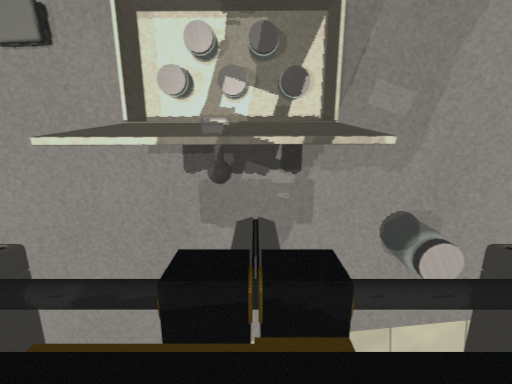

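The finger is behind the lid, at (255,220). The knob is to its left at (219,172) and the tall jar is clear at (400–460,240). Lowering, then sweeping the lid over.

Call:
carry_out:
  plan:
    - [[0, 7, 25, 0, 0, 0, 0], [0, 0, 25, 0, 0, 0, 0], [12.5, 0, 0, 0, 0, 0, 0], [12.5, 0, 0, 0, 0, 0, 0], [12, 0, 0, 0, 0, 0, 0], [12.1, 0, -1, 0, 0, 0, 0], [12.3, 0, -0.9, 0, 0, 0, 0], [12.3, 0, 0.4, 0, 0, 0, 0], [12.2, 0, 1.6, 0, 0, 0, 0], [12, 0, 2.9, 0, 0, 0, 0], [11.6, 0, 4.1, 0, 0, 0, 0], [11.1, 0, 5.3, 0, 0, 0, 0], [10.5, 0, 6.4, 0, 0, 0, 0], [0, 0, 0, 0, 0, 0, 0]]

```text
time_s: 34.08
ee_pos: [0.5279, -0.2283, 0.1684]
eef_rot: [3.141, -0.002, 3.032]
force: [-0.0, 1.4, -0.1]
grip_width: 0.0004
grip_force: 0.0
```

```bash
python3 s.py 12.6 36 167.4
```

```text
[ 0.52786693 -0.22826016  0.16842409] (array([-0.4, -6.4,  1. ]), array([ 0.001, -0.002,  0.002]))
```

Call:
carry_out:
  plan:
    - [[9.8, -3, 7.4, 0, 0, 0, 0], [9, 0, 8.4, 0, 0, 0, 0], [8.1, 0, 9.3, 0, 0, 0, 0], [7.1, 0, 10.1, 0, 0, 0, 0], [6, 0, 10.7, 0, 0, 0, 0], [4.9, 0, 11.3, 0, 0, 0, 0], [3.7, 0, 11.7, 0, 0, 0, 0], [0, 0, 4, 0, 0, 0, 0]]

```text
time_s: 34.75
ee_pos: [0.4803, -0.226, 0.0952]
eef_rot: [3.141, -0.002, 3.032]
force: [-0.4, -0.3, -0.0]
grip_width: 0.0007
grip_force: 0.2
```

```bash
python3 s.py -36.2 36 94.6
python3 - <<'E'
from h import *
c=optics.camera("side"); cv2.imwrite("pics/s5.png",cv2.resize(c["pixels"][60:220,220:380],(600,600),interpolation=cv2.INTER_CUBIC)[:,:,::-1])
E
```

```text
[ 0.48027596 -0.22602842  0.09524126] (array([ 0.9, -3.3,  0.6]), array([ 0.001, -0.002,  0.002]))
```

View pics/s5.png

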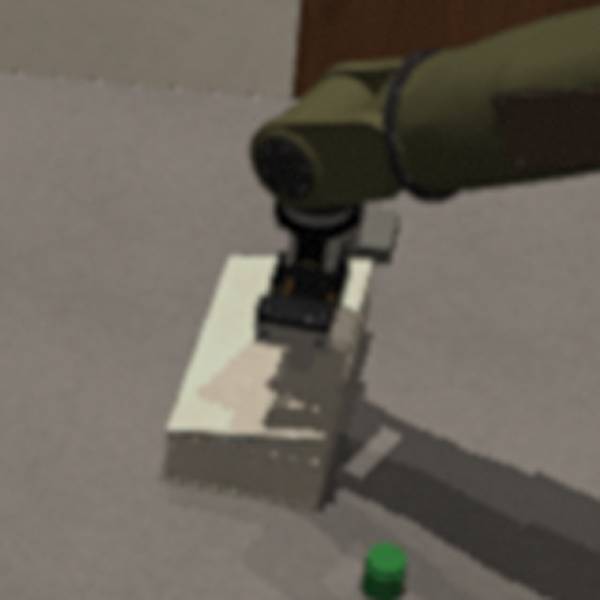

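The lid has swung down and lies almost shut under the finger. Pressing it home.

Call:
carry_out:
  plan:
    - [[0, 0, 4, 0, 0, 0, 0], [0, 0, 4, 0, 0, 0, 0], [0, 0, 3, 0, 0, 0, 0], [0, 0, 2, 0, 0, 0, 0], [0, 0, 2, 0, 0, 0, 0], [0, 0, 2, 0, 0, 0, 0], [0, 0, 1.5, 0, 0, 0, 0], [0, 0, 1, 0, 0, 0, 0], [0, 0, 1, 0, 0, 0, 0], [0, 0, 0.8, 0, 0, 0, 0], [0, 0, 0, 0, 0, 0, 0]]

```text
time_s: 35.72
ee_pos: [0.481, -0.2263, 0.0751]
eef_rot: [3.141, 0.0, 3.032]
force: [-0.1, 0.2, -0.0]
grip_width: 0.0005
grip_force: 0.1
```

Call:
carry_out:
  plan:
    - [[0, 0, 0.8, 0, 0, 0, 0], [0, 0, 0.8, 0, 0, 0, 0], [0, 0, 0.8, 0, 0, 0, 0], [0, 0, 0.6, 0, 0, 0, 0], [0, 0, 0, 0, 0, 0, 0]]

```text
time_s: 36.13
ee_pos: [0.4811, -0.2264, 0.0738]
eef_rot: [-3.141, 0.001, 3.032]
force: [-8.7, 5.6, 22.2]
grip_width: 0.0007
grip_force: 11.0
```

Call:
carry_out:
  plan:
    - [[0, 0, -20, 0, 0, 0, 0], [0, 0, -25, 0, 0, 0, 40], [0, 0, -25, 0, 0, 0, 40], [0, 0, -15, 0, 0, 0, 40], [0, -12, 0, 0, 0, 0, 40], [0, -12, 0, 0, 0, 0, 40], [0, -12, 0, 0, 0, 0, 40], [0, 0, 0, 0, 0, 0, 40]]

```text
time_s: 36.8
ee_pos: [0.4761, -0.2643, 0.1556]
eef_rot: [3.141, -0.002, 3.03]
force: [-0.6, -0.2, 0.1]
grip_width: 0.0397
grip_force: 0.0
```

```bash
python3 s.py -50 0 81
python3 - <<'E'
from h import *
c=optics.camera("wrist"); np.savez("pics/w6.npz",**c); cv2.imwrite("pics/w6.png",c["pixels"][:,:,::-1])
print(proj(c,[.4613,-.2634,.1]))
E
```

```text
[ 0.47605081 -0.26427113  0.15557069] (array([14.6, -0.8, 74.6]), array([ 0.001, -0.002,  0.   ]))
[254.54724013 189.33691197]
```

View pics/w6.png

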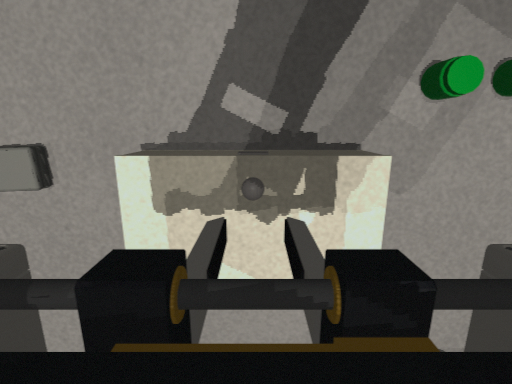

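The lid is shut and flush, with the knob at (252,188) and predicted at (254,189). Gripping it.

Call:
carry_out:
  plan:
    - [[14.6, -1.5, 0, 0, 0, 0, 40], [0, 0, 30, 0, 0, 0, 40], [0, 0, 30, 0, 0, 0, 40], [0, 0, 14.5, 0, 0, 0, 40], [0, 0, 0, 0, 0, 0, 40], [0, 0, 0, 0, 0, 0, 10], [0, 0, 0, 0, 0, 0, 10], [0, 0, 0, 0, 0, 0, 10], [0, 0, 0, 0, 0, 0, 10], [0, 0, 0, 0, 0, 0, 10]]
  squeeze: 30

```text
time_s: 37.68
ee_pos: [0.4627, -0.2649, 0.0843]
eef_rot: [-3.136, 0.003, 3.032]
force: [-2.8, -19.2, -2.3]
grip_width: 0.0183
grip_force: 30.0
```

Call:
carry_out:
  plan:
    - [[0, 0, -0.7, 0, 0, 0, 10], [0, 0, -0.7, 0, 0, 0, 10], [0, 0, -0.6, 0, 0, 0, 10], [0, 0, 0, 0, 0, 0, 10]]

```text
time_s: 38.02
ee_pos: [0.463, -0.2649, 0.0858]
eef_rot: [-3.136, 0.004, 3.031]
force: [2.6, -21.3, -10.3]
grip_width: 0.0184
grip_force: 30.0
```

Call:
carry_out:
  plan:
    - [[0, 0, 0, 0, 0, 0, 10], [0, 0, 0, 0, 0, 0, 10], [0, 0, 0, 0, 0, 0, 10], [0, 0, 0, 0, 0, 0, 10], [0, 0, 0, 0, 0, 0, 10], [0, 0, 0, 0, 0, 0, 10]]

```text
time_s: 38.52
ee_pos: [0.463, -0.2649, 0.0857]
eef_rot: [-3.136, 0.004, 3.031]
force: [3.3, -20.4, -10.8]
grip_width: 0.0181
grip_force: 30.0
```

Call:
carry_out:
  plan:
    - [[0, 0, 1, 0, 0, 0, 10], [0, 0, 1.5, 0, 0, 0, 10], [0, 0, 0, 0, 0, 0, 40], [0, 0, 0, 0, 0, 0, 40], [0, 0, 0, 0, 0, 0, 40], [0, 0, -20, 0, 0, 0, 40], [0, 0, -30, 0, 0, 0, 40], [0, 0, -30, 0, 0, 0, 40], [0, 0, 0, 0, 0, 0, 40]]

```text
time_s: 39.27
ee_pos: [0.4642, -0.2629, 0.1681]
eef_rot: [-3.138, 0.008, 3.032]
force: [-0.3, -0.2, 0.8]
grip_width: 0.0399
grip_force: 0.0
```

Call:
carry_out:
  plan:
    - [[3.6, 32.8, 0, 0, 0, 0, 40], [3.6, 32.8, 0, 0, 0, 0, 40], [3.6, 32.8, 0, 0, 0, 0, 40], [3.6, 32.8, 0, 0, 0, 0, 40], [3.6, 32.8, 0, 0, 0, 0, 40], [3.6, 32.8, 0, 0, 0, 0, 40], [3.6, 32.8, 0, 0, 0, 0, 40], [3.6, 32.8, 0, 0, 0, 0, 40], [3.6, 32.8, 0, 0, 0, 0, 40], [3.6, 32.8, 0, 0, 0, 0, 40], [3.6, 32.8, 0, 0, 0, 0, 40], [3.6, 32.8, 0, 0, 0, 0, 40], [3.6, 32.8, 0, 0, 0, 0, 40], [3.6, 32.8, 0, 0, 0, 0, 40], [3.6, 32.8, 0, 0, 0, 0, 40], [3.6, 32.8, 0, 0, 0, 0, 40], [0, 0, 0, 0, 0, 0, 40], [0, 0, 0, 0, 0, 0, 40]]

```text
time_s: 40.77
ee_pos: [0.4619, 0.2672, 0.1619]
eef_rot: [3.142, -0.0, 3.035]
force: [-0.5, -0.8, -0.0]
grip_width: 0.0401
grip_force: 0.0
```

Run:
```python
from h import *
c=optics.camera("wrist"); np.savez("pics/w7.npz",**c); cv2.imwrite("pics/w7.png",c["pixels"][:,:,::-1])
print(proj(c,[.448,.265,.085]))
```

```text
[251.57328447 185.37992588]
```

View pics/w7.png

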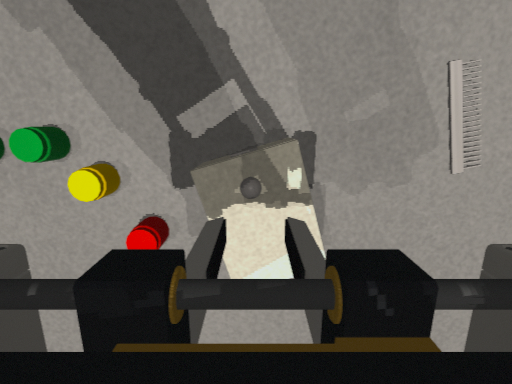

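Run:
```python
from h import *
c=dict(np.load("pics/w7.npz")); 
for z in (.082,.094): p=onz(c,250.5,187.5,z); print(z,p.round(4),move([*p[:2],z-.017],np.pi+.155))
t=dict(np.load("pics/top0.npz")); s=optics.camera("side")
for z in (.082,.094): print("top",onz(t,140+85/3,165+215.5/3,z).round(4))
```

```text
0.082 [0.4506 0.2637 0.082 ] (array([11.2, -3.7, 97. ]), array([-0.   , -0.   , -0.263]))
0.094 [0.448  0.2641 0.094 ] (array([13.9, -3.5, 85. ]), array([-0.   , -0.   , -0.263]))
top [0.449  0.2659 0.082 ]
top [0.4478 0.2636 0.094 ]
```

The knob is at (250,187), with the slim case's lid looking nearly shut and the comb clear at (455,115). Gripping the knob at a height that suits either state.

Call:
carry_out:
  plan:
    - [[12.5, -3.5, 0, 0, 0, 0, 40], [0, 0, 30, 0, 0, 0, 40], [0, 0, 30, 0, 0, 0, 40], [0, 0, 22, 0, 0, 0, 40], [0, 0, 10, 0, 0, 0, 40], [0, 0, 0, 0, 0, 0, 40], [0, 0, 0, 0, 0, 0, 10], [0, 0, 0, 0, 0, 0, 10], [0, 0, 0, 0, 0, 0, 10], [0, 0, 0, 0, 0, 0, 10], [0, 0, 0, 0, 0, 0, 10]]

```text
time_s: 41.78
ee_pos: [0.4503, 0.2642, 0.0713]
eef_rot: [3.14, 0.002, 3.032]
force: [1.1, 0.8, 5.7]
grip_width: 0.0182
grip_force: 30.0
```

Call:
carry_out:
  plan:
    - [[0, 0, -0.7, 0, 0, 0, 10], [0, 0, -0.7, 0, 0, 0, 10], [0, 0, -0.6, 0, 0, 0, 10], [0, 0, 0, 0, 0, 0, 10]]

```text
time_s: 42.12
ee_pos: [0.4506, 0.2643, 0.0726]
eef_rot: [3.14, 0.002, 3.032]
force: [7.0, 4.1, -3.0]
grip_width: 0.0185
grip_force: 30.0
```

Call:
carry_out:
  plan:
    - [[0, 0, -0.6, 0, 0, 0, 10], [0, 0, -0.6, 0, 0, 0, 10], [0, 0, 0, 0, 0, 0, 10]]

```text
time_s: 42.37
ee_pos: [0.451, 0.2643, 0.0738]
eef_rot: [3.14, 0.003, 3.032]
force: [10.9, 4.0, -4.6]
grip_width: 0.0184
grip_force: 30.0
```

Call:
carry_out:
  plan:
    - [[0, 0, -0.8, 0, 0, 0, 10], [0, 0, -0.8, 0, 0, 0, 10], [0, 0, -0.8, 0, 0, 0, 10], [0, 0, 0, 0, 0, 0, 10]]

```text
time_s: 42.7
ee_pos: [0.4519, 0.2645, 0.0764]
eef_rot: [3.139, 0.005, 3.032]
force: [17.1, 5.3, -7.6]
grip_width: 0.0182
grip_force: 30.0
```

The knob came up 5 mm with little resistance, so the slim lid is not caught. Releasing, then pressing on the knob's top with closed fingers.

Call:
carry_out:
  plan:
    - [[0, 0, 0, 0, 0, 0, 40], [0, 0, 0, 0, 0, 0, 40], [0, 0, 0, 0, 0, 0, 40], [0, 0, -25, 0, 0, 0, 40], [0, 0, -30, 0, 0, 0, 40], [0, 0, 0, 0, 0, 0, 0], [0, 0, 0, 0, 0, 0, 0], [0, 0, 0, 0, 0, 0, 0], [0, 0, 15, 0, 0, 0, 0], [0, 0, 6, 0, 0, 0, 0], [0, 0, 3, 0, 0, 0, 0], [0, 0, 3, 0, 0, 0, 0], [0, 0, 2, 0, 0, 0, 0], [0, 0, 2, 0, 0, 0, 0], [0, 0, 2, 0, 0, 0, 0], [0, 0, 2, 0, 0, 0, 0], [0, 0, 0, 0, 0, 0, 0]]

```text
time_s: 44.12
ee_pos: [0.4492, 0.2639, 0.0972]
eef_rot: [3.141, -0.001, 3.032]
force: [-8.3, -2.2, 12.3]
grip_width: 0.0004
grip_force: 5.8
```

Call:
carry_out:
  plan:
    - [[0, 0, 1.5, 0, 0, 0, 0], [0, 0, 1.5, 0, 0, 0, 0], [0, 0, 1, 0, 0, 0, 0], [0, 0, 1, 0, 0, 0, 0], [0, 0, 0.7, 0, 0, 0, 0], [0, 0, 0, 0, 0, 0, 0]]

```text
time_s: 44.62
ee_pos: [0.4499, 0.264, 0.0913]
eef_rot: [3.141, 0.001, 3.032]
force: [-6.2, -2.0, 15.5]
grip_width: 0.0004
grip_force: 7.9
```

Call:
carry_out:
  plan:
    - [[0, 0, 0.6, 0, 0, 0, 0], [0, 0, 0, 0, 0, 0, 0], [0, 0, -20, 0, 0, 0, 0], [0, 0, -15, 0, 0, 0, 40], [0, 0, 0, 0, 0, 0, 40], [0, 0, 0, 0, 0, 0, 40], [0, 0, 0, 0, 0, 0, 40], [0, 0, 30, 0, 0, 0, 40], [0, 0, 28, 0, 0, 0, 40], [0, 0, 4, 0, 0, 0, 40], [0, 0, 0, 0, 0, 0, 40], [0, 0, 0, 0, 0, 0, 10], [0, 0, 0, 0, 0, 0, 10], [0, 0, 0, 0, 0, 0, 10], [0, 0, 0, 0, 0, 0, 10], [0, 0, 0, 0, 0, 0, 10]]

```text
time_s: 45.95
ee_pos: [0.4501, 0.2636, 0.0635]
eef_rot: [3.141, 0.001, 3.032]
force: [-0.2, -5.2, 6.9]
grip_width: 0.018
grip_force: 30.0
```

Call:
carry_out:
  plan:
    - [[0, 0, -0.7, 0, 0, 0, 10], [0, 0, -0.7, 0, 0, 0, 10], [0, 0, -0.6, 0, 0, 0, 10], [0, 0, 0, 0, 0, 0, 10]]

```text
time_s: 46.28
ee_pos: [0.4504, 0.2636, 0.0648]
eef_rot: [3.141, 0.002, 3.032]
force: [5.1, -4.7, -1.7]
grip_width: 0.0181
grip_force: 30.0
```

Call:
carry_out:
  plan:
    - [[0, 0, -0.6, 0, 0, 0, 10], [0, 0, -0.4, 0, 0, 0, 10], [0, 0, 0, 0, 0, 0, 10]]

```text
time_s: 46.53
ee_pos: [0.4504, 0.2636, 0.0654]
eef_rot: [3.141, 0.002, 3.032]
force: [8.1, -2.3, -8.0]
grip_width: 0.0183
grip_force: 30.0
```

Call:
carry_out:
  plan:
    - [[0, 0, -0.2, 0, 0, 0, 10], [0, 0, 0, 0, 0, 0, 10], [0, 0, 0, 0, 0, 0, 10], [0, 0, 0, 0, 0, 0, 10], [0, 0, 0, 0, 0, 0, 10], [0, 0, 0, 0, 0, 0, 10], [0, 0, 0, 0, 0, 0, 10]]

```text
time_s: 47.12
ee_pos: [0.4504, 0.2636, 0.0655]
eef_rot: [3.141, 0.002, 3.032]
force: [8.6, -3.0, -10.2]
grip_width: 0.0184
grip_force: 30.0
```

The catch holds a steady 10 N. Easing down, releasing and backing off.

Call:
carry_out:
  plan:
    - [[0, 0, 1, 0, 0, 0, 10], [0, 0, 1.2, 0, 0, 0, 10], [0, 0, 0, 0, 0, 0, 40], [0, 0, 0, 0, 0, 0, 40], [0, 0, 0, 0, 0, 0, 40], [0, 0, -20, 0, 0, 0, 40], [0, 0, -30, 0, 0, 0, 40], [0, 0, -30, 0, 0, 0, 40], [0, 0, -30, 0, 0, 0, 40], [30, 0, 0, 0, 0, 0, 40], [30, 0, 0, 0, 0, 0, 40], [30, 0, 0, 0, 0, 0, 40], [30, 0, 0, 0, 0, 0, 40], [0, 0, 0, 0, 0, 0, 40], [0, 0, 0, 0, 0, 0, 40]]

```text
time_s: 48.37
ee_pos: [0.3297, 0.2774, 0.1741]
eef_rot: [3.14, 0.001, 3.034]
force: [1.1, 1.1, 0.7]
grip_width: 0.0398
grip_force: 0.0
```

Run:
```python
from h import *
c=optics.camera("side"); cv2.imwrite("pics/s9.png",cv2.resize(c["pixels"][60:330,200:440],(640,720)[:1]+(600,),interpolation=cv2.INTER_CUBIC)[:,:,::-1])
```

```text
(no output)
```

View pics/s9.png

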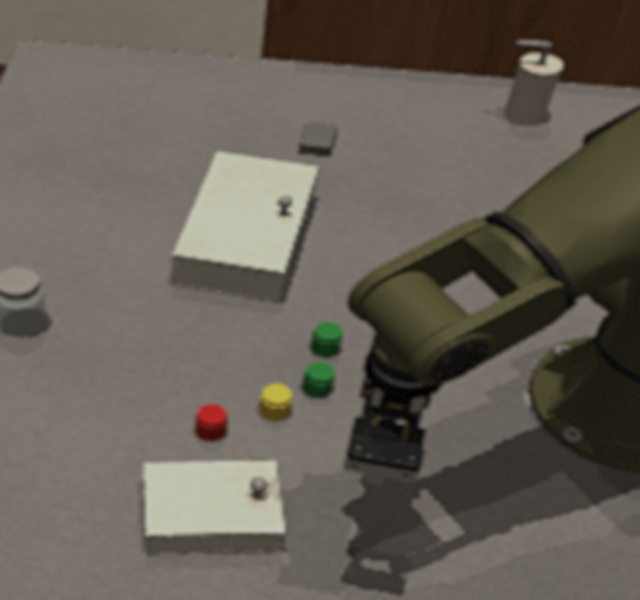

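Both cases are shut, with knobs at (285,207) and (259,488). No grey jars are left out and the bystanders in view are untouched.

```bash
python3 -c "
from station import ctrl; print(ctrl.hand_in())"
```

```text
the job is handed in; nothing more can be done
None
```

The job is handed in with all five jars lidded and upright in the wide case. Both case lids are shut and held about a 10 N tug; the slim one was not caught at first, so I pressed it home and tugged it again. No verdict was returned.

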